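# Clamp a slide carrier in a bench slide press

## Task

Push the slide carrier along its channel until it is fully home against the back stop of the slide press. Then turn the press's knob clockwise until you feel the pad meet the carrier and the resistance rise sharply, add one eighth of a turn (45 degrees) more, no further, and let go. Leave the vial, the beaker and the petri dish where they stand.

Things in the scene. Friction and masses are not known exactly. Their poses are not given: they have to be found in the camera images.
- press: Small slide press fixed to the worktop: grey base plate, two rails, a back stop and a bridge (104 mm across, 26 mm deep, top at z 54 mm) over the channel. Origin on the worktop right under the knob's axis; +x runs along the channel from its mouth to the back stop, z up. Rails: 47 mm apart inside, x -65 to 43 mm, tops at z 20 mm. Channel floor at z 8 mm.
- back_stop (a point): Middle of the back stop's face, at the channel floor (34, 0, 8 mm in the press's frame); same axes as the press.
- mouth (a point): Front edge of the base plate at the channel floor (-102, 0, 8 mm in the press's frame); same axes as the press.
- slide_carrier: Loose aluminium bar, 110 mm long (x) by 44 (y) by 16 mm (z), about 0.2 kg, a glass slide let into its top; origin at the centre of its underside, x along the channel. It lies in the channel, drawn 18 to 40 mm out toward the mouth; fully home its origin is at x -21 mm of the press, its near end at x -76 mm.
- knob: Black square knob on the press's vertical screw; origin on the axis under its skirt (round, 38 mm wide, z 0 to 6 mm), 66 mm above the worktop with the screw fully up; turns with the knob, z up. Clockwise from above lowers knob, screw and the sprung rubber pad (40 mm wide) at its foot 2.5 mm per radian. Total turn 4.8 rad. It stays where left (tightened, it springs back 0.05 rad or so). Running free it takes 0.06 N m.
- knob_grip (a point): On the knob's axis, in the middle of its square grip (z 6 to 34 mm of the knob, 30 mm across flats; flats face its own x and y axes), 22 mm above the knob's origin. How far the pad stands out varies unmeasured: it meets the carrier after some 0.75 to 2.6 rad. There the torque jumps 0.12 to 0.25 N m within 0.1 rad (spring preloaded to 14 N, then 6 N per rad).
- vial: bystander: upright glass vial with blue cap, 25 mm wide, 79 mm high, origin at the centre of its foot
- beaker: bystander: small glass beaker, 45 mm wide, 50 mm high, origin at the centre of its foot
- petri_dish: bystander: round dish, 100 mm wide, 22 mm high, with dark contents, origin at the centre of its foot

How it is judged:
By the outcome, as a careful person would: the job done as asked, in the order asked, and still so for the second after the job is handed in, with the robot touching nothing.
It also fails if it takes over 72 s, if anything falls off the work surface, if the arm or the gripper's body presses on something with over 40 N, if the wrist force passes 120 N, or if a joint passes its speed limit or range.

## Robot

A 7-joint arm with a two-finger parallel gripper is mounted at the origin on a cart in front of the work surface, level with it; the furniture and walls round the work are solid. World frame = base frame: x ahead of the robot, y to its left, z up, the work surface at z = 0. Lengths are in m, angles in rad, forces in N, time in s.
With the tool pointing down it reaches from about 0.4 to 0.85 m from the base axis. Payload 10.4 kg.
Tool frame: the origin (TCP) lies on the centre line of the jaws, within the pads' length; the fingertips stand r.finger_overhang ahead of it and the grasp point (between the pads) lies 5 mm behind it (r.finger_overhang is the distance from the TCP to the fingertips, in m); z points along the fingers, y is the line along which they close (so a half turn about z gives the same grasp; the last joint's range is limited). The gripper opens to 87 mm and grips with 3 to 60 N. Pads are 19 mm wide; open, the fingers measure 117 mm over their backs; the gripper's body (75 mm by 190 mm) begins 51 mm behind the grasp point.
Start: joints at [1.086, 0.332, -0.065, 1.46, 0.022, 1.35, -0.088], TCP at [0.278, -0.56, 0.237] pointing down, gripper open.
Joint ranges: [-2.6, 2.6], [-0.5, 2.12], [-1.47, 1.34], [0.16, 2.42], [-1.27, 4.41], [0.06, 2.06], [-2.6, 2.6]. Speed limits (rad/s): [2.22, 2.22, 2.79, 2.79, 3.14, 3.14, 3.14].

## Interface

Orientations are given as a unit quaternion [x, y, z, w].
In Python, from bench import read_state, viewer, r gives the robot as it stands.
- The arm moves only by the tool carry_out, never from a script. Its argument "moves" is a list of rows, each a list of 6 numbers: the shift along the tool's x, y, z in units of 40 mm (1.0 is 40 mm), then the turn, a rotation vector about the tool's x, y, z in units of 8 degrees (1.0 is 8 degrees). A call has 1 to 20 rows; each row shifts and turns the commanded pose from where the row before left it, along the tool's axes as they then stand; what a row does not reach is not made up. A row lasts 1/8 s, in which the tool goes at most 62.5 mm and 10.7 degrees, less where a joint would pass 70% of its speed; a pose out of reach is approached as far as the arm can. A call is refused whole if a number of a shift passes 1 or a number of a turn 1, either way. A call with a gripper value outside its range is refused whole. "fingers" is the finger opening in mm, from 0 to 87, set as the call begins (left out, the last holds). The fingers move at their own pace and stop on an object; "force" is the grip in N (left out, the last holds). Time passes only in rows, so rows that do not move let the fingers close. It gives the time, the measured TCP pose, the force, the opening and the grip force at its end, in the units of the state.
- read_state(): the state, without advancing time (a new reading comes with each control period).
- viewer.camera(name): name is "side" or "top" or "wrist"; returns a dict with "pixels" (420x560x3 uint8, red, green, blue), "range_z" (420x560 float32, m along the optical axis (not along the pixel's ray), 0 where there is no reading), "fx", "fy", "cx", "cy" (pixels), "xyz" and "orientation" of the camera in the world. Camera axes: x right, y down, z forward; pixel columns grow to the right and rows downward; lengths in m; the calibration is good to about 2 mm. A picture is of the moment at which its call begins.
- r.close_job(): hands the job in; it is judged then, once.
The state is a dict: "time": time; "joint_positions": joint angles; "joint_vel": joint speeds; "joint_torque": joint torques, N m; "ee_pos": TCP position; "eef_rot": TCP orientation; "ft_force": force on the tool from outside, world axes, zero at the start; "torque": the same for the moment, N m; "width": finger opening in m; "grip_force": force on a finger pad.
Only numpy, scipy, OpenCV 4.12 (cv2) and the standard library are available. Lean on these libraries where they do the work, as an engineer would, in place of code of your own. Each camera call takes 0.05 s, during which the arm holds its last target. There are 200 camera calls.

## Working session

There is one attempt and no reset: what is moved stays moved. The work goes in short steps, Python scripts to look and compute and a tool call to move; the robot and the scene stay as the last step left them, time stands still between calls to the robot, and variables do not carry over. Pictures are saved under pics/ and viewed, at most 10 in all, crops included, and the job is handed in when it is done.

Besides the shell and the picture viewer there is one more tool, called in YAML: its name, and indented under it one key for each argument. carry_out: Moves the arm, as the interface text tells. Its arguments: {"type":"object","properties":{"moves":{"type":"array","items":{"type":"array","items":{"type":"number"}}},"fingers":{"type":"number"},"force":{"type":"number"}},"required":["moves"]}

```bash
mkdir -p pics; ls; python3 - <<'E'
from bench import read_state, viewer, r
import cv2
s=read_state();print(s,r.finger_overhang)
for n in("top","side"):
    c=viewer.camera(n);cv2.imwrite(f"pics/{n}0.png",c["pixels"][:,:,::-1]);print(n,{k:c[k] for k in("fx","fy","cx","cy","xyz","orientation")})
E
```

```text
pics
{'time': 0.0, 'joint_positions': array([ 1.08641276,  0.332882  , -0.06471148,  1.46096688,  0.02161964,
        1.34992295, -0.0885033 ]), 'joint_vel': array([-1.26965558e-04,  6.93928232e-05, -8.89010434e-04,  1.79750304e-03,
        1.41929154e-04,  8.93293263e-04,  1.85630666e-04]), 'joint_torque': array([ 8.13640509e-04, -6.23253751e+01,  2.48411600e-02, -3.89889836e+01,
       -6.13231002e-02,  3.97910562e-02,  1.86364673e-04]), 'ee_pos': array([ 0.27828784, -0.55919284,  0.23573545]), 'eef_rot': array([ 9.73458612e-01,  2.28861926e-01, -2.11259508e-04, -7.10673526e-04]), 'ft_force': array([-0.42665729,  0.16314018,  0.40022529]), 'torque': array([-0.0134178 , -0.01969479,  0.02082531]), 'grip_force': 0.0, 'width': 0.08713833022997457} 0.014
top {'fx': 481.0342151396318, 'fy': 481.0342151396318, 'cx': 275.2703668533784, 'cy': 201.16912960839798, 'xyz': array([0.53184302, 0.02154263, 0.93876819]), 'orientation': array([-0.70507542,  0.70758797, -0.03254875,  0.03359317])}
side {'fx': 441.80771440765324, 'fy': 441.80771440765324, 'cx': 267.42335733958055, 'cy': 203.79997266758733, 'xyz': array([0.24354245, 0.66052351, 0.53497227]), 'orientation': array([-0.21150688,  0.84929436, -0.46600266,  0.12963581])}
```

View pics/top0.png

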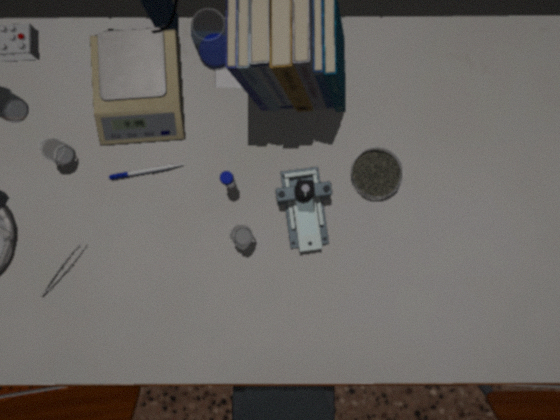

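View pics/side0.png

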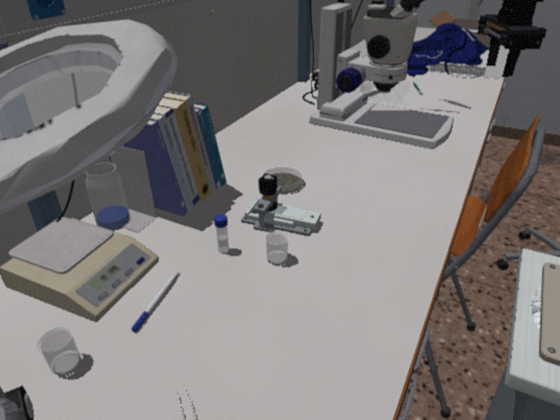

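The top view shows the knob near (304,190), the carrier from the bridge down to its near end at about (312,250), the vial at (228,178), the beaker at (242,237) and the dish at (377,173). The side view agrees, with the press near (275,215).

```bash
cat > h.py <<'E'
import numpy as np, cv2
from scipy.spatial.transform import Rotation as R
from bench import read_state, viewer, r
def cloud(c):
    v,u=np.mgrid[:420,:560]; z=c["range_z"]
    p=np.stack([(u-c["cx"])/c["fx"]*z,(v-c["cy"])/c["fy"]*z,z],-1)
    return p@R.from_quat(c["orientation"]).as_matrix().T+c["xyz"]
def ray(c,u,v,z):
    d=R.from_quat(c["orientation"]).apply([(u-c["cx"])/c["fx"],(v-c["cy"])/c["fy"],1.])
    return c["xyz"]+d*(z-c["xyz"][2])/d[2]
E
python3 - <<'E'
from h import *
c=viewer.camera("top");P=cloud(c)
for u,v in((304,190),(312,246),(228,178),(242,237),(377,173),(281,195),(326,187),(302,175),(312,251),(330,280)):print(u,v,P[v,u].round(4))
cr=c["pixels"][150:270,210:410,::-1];cv2.imwrite("pics/crop.png",cv2.resize(cr,None,fx=4,fy=4,interpolation=cv2.INTER_CUBIC))
np.set_printoptions(linewidth=250)
print((P[160:260:3,270:340:3,2]*1000).round().astype(int))
E
```

```text
304 190 [ 0.6297 -0.0277  0.1027]
312 246 [ 0.5322 -0.0463  0.0263]
228 178 [0.6551 0.108  0.0768]
242 237 [ 0.5501  0.0879 -0.0014]
377 173 [ 0.6746 -0.1773  0.0025]
281 195 [0.6258 0.0121 0.0591]
326 187 [ 0.6403 -0.0708  0.0591]
302 175 [ 0.6675 -0.0286  0.027 ]
312 251 [ 0.5225 -0.0483 -0.0012]
330 280 [ 4.667e-01 -8.240e-02 -4.000e-04]
[[  1   0   1  -3   2  -2  -2  -1   0  -1  -3   0   0  -1   3  -1  -3  -2   2   1   0  -2   0  -6]
 [ -3   3  -2  -1   0  -1  -2  -2   2  -1  -2  -2  -2  -1   1   1   3   1  -1   3  -2 939  -2   1]
 [  0   1  -1   0   0  -2  -1   1  -1  -3  -1   3   2  -1  -1   0   2  -1  -5   0   0   0  -2   0]
 [  1  -1  -1  -2  -3  -1   0   0  -3   0   7   7   9   6   6   7   6  -2   2  -1   2   1  -1  -2]
 [ -3   1   0  -1   8   7   8   2   6  24  24  23  25  23  22  22   8   2  -2   0  -1  -1  -2   1]
 [  0  -2   1  -2   8  23  25  26  24  24  25  23  19  16  11  20   8  -1   1  -1   0  -1   0   1]
 [  0  -2  -1   2   9  17  17   8   9   7   6   8   7   6   8  18  10  -2  -2   1   3  -2   0  -2]
 [  2   1  -2  -2   7  17  17  10   6  98 101  98  96  95  98  2
[... 1909 characters left out ...]
0   1]
 [ -2   1  -2  -4   0   3   0   8   6  10  25  24  25  22  24  26  23  22   9   8   0   2  -1  -2]
 [  0   1   0   1   0  -3   1   7  11   8  26  23  25  23  22  23  25  26   4  -1   1  -1   1   2]
 [  0   1   0   0  -2   2  -3   6   9  10  24  20  23  26  23  25  23  24   0   0   0  -2   0  -2]
 [  0   0   1   0  -1   0  -1  -1  -1  -3  23  24  25  22  21   0   1   1   0   0   0   1   0  -1]
 [ -2   0   1   1  -1  -2   0   1  -1   1   0  -2  -2   1   3   0  -2  -1   1   0   0  -1  -2   1]
 [  0   2  -1  -1  -1   0  -3  -1  -1   1  -2   0  -1  -1   2   0  -2  -1   1   2  -1   0   0   1]
 [  0  -3   0   2  -1   2  -1   4   4   0  -2   0  -1   1   1   2  -2   0  -5   1   1   0   0  -3]]
```

View pics/crop.png

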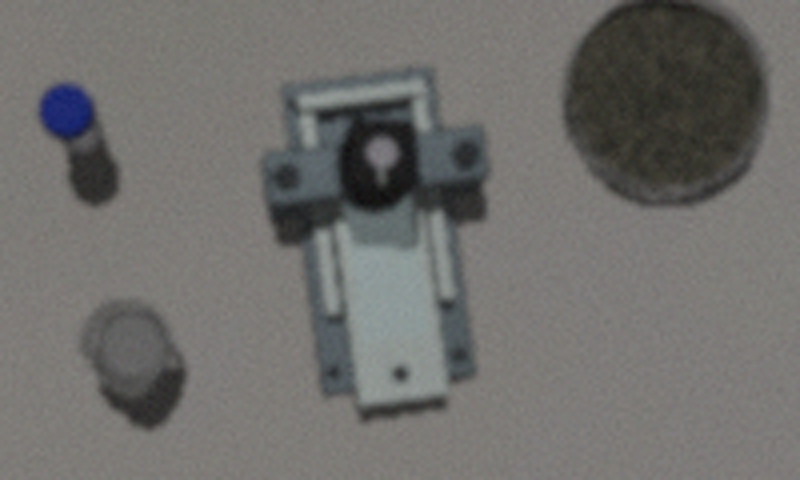

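The crop shows the press: bridge ends at about (280,193) and (327,188) in the full picture, knob pointer toward the mouth, and the carrier's near end at about (311,251), past the base plate edge.

```bash
python3 - <<'E'
from h import *
cs=[viewer.camera("top") for _ in range(9)]
Z=np.median([c["range_z"] for c in cs],0);c=dict(cs[0]);c["range_z"]=Z;P=cloud(c)
roi=np.zeros(Z.shape,bool);roi[150:262,262:345]=1
def rect(lo,hi,name,op=0):
    m=((P[...,2]>lo)&(P[...,2]<hi)&roi).astype(np.uint8)
    n,l,s,ct=cv2.connectedComponentsWithStats(m,connectivity=4);k=1+s[1:,4].argmax()
    q=P[l==k];b=cv2.minAreaRect((q[:,:2]*1000).astype(np.float32));print(name,b,s[k,4],q.mean(0).round(4),np.median(q[:,2]).round(4));return q
rect(.09,.11,"knob");q=rect(.044,.065,"bridge")
# bridge direction by PCA
w,V=np.linalg.eigh(np.cov(q[:,:2].T));print("bridge yaw",np.degrees(np.arctan2(*V[::-1,1])))
a=rect(.003,.12,"all")
m=rect(.0215,.03,"carrier")
n=m[(m[:,0]<.60)];rr=cv2.minAreaRect((n[:,:2]*1000).astype(np.float32));print("carrier front",rr,cv2.boxPoints(rr))
# beaker,vial,dish
for nm,(u0,u1,v0,v1),h in(("vial",(215,240,165,200),.05),("dish",(345,410,140,205),.004),("beaker",(225,262,220,255),.01)):
    k=P[v0:v1,u0:u1].reshape(-1,3);k=k[(k[:,2]>h)&(k[:,2]<.2)];print(nm,len(k),k.min(0).round(3),k.max(0).round(3))
# rough rail tops side edges in P: press-frame later
E
```

```text
knob ((633.302734375, -29.767837524414062), (28.215341567993164, 30.181344985961914), 89.51842498779297) 297 [ 0.6326 -0.0296  0.0986] 0.0989
bridge ((629.0447998046875, 1.7249641418457031), (25.808149337768555, 39.47652816772461), 7.212499618530273) 272 [0.6282 0.0035 0.0535] 0.0533
bridge yaw 92.93689397923801
all ((603.5303344726562, -34.19181442260742), (159.62228393554688, 104.03519439697266), 7.498602390289307) 3391 [ 0.6046 -0.0327  0.0313] 0.0235
carrier ((573.2882690429688, -37.95418930053711), (98.66238403320312, 43.7736930847168), 7.355140686035156) 1147 [ 0.5711 -0.0381  0.0238] 0.0238
carrier front ((562.9725341796875, -39.28575897216797), (77.85974884033203, 43.7736930847168), 7.355140686035156) [[521.56104  -22.562773]
 [527.1649   -65.97629 ]
 [604.38403  -56.008743]
 [598.78015  -12.59523 ]]
vial 165 [0.644 0.099 0.051] [0.668 0.123 0.079]
dish 1502 [ 0.624 -0.224  0.004] [ 0.723 -0.125  0.023]
beaker 179 [0.527 0.066 0.01 ] [0.573 0.107 0.051]
```

carry_out:
  moves:
    - [0.87,-0.76,0,0,0,0]
    - [0.87,-0.76,0,0,0,0]
    - [0.87,-0.76,0,0,0,0]
    - [0.87,-0.76,0,0,0,0]
    - [0.87,-0.76,0,0,0,0]
    - [0.87,-0.76,0,0,0,0]
    - [0.87,-0.76,0,0,0,0]
    - [0.87,-0.76,0,0,0,0]
    - [0.87,-0.76,0,0,0,0]
    - [0.87,-0.76,0,0,0,0]
    - [0.87,-0.76,0,0,0,0]
    - [0.87,-0.76,0,0,0,0]
    - [0,0,0,0,0,0]
  fingers: 0
  force: 40

```text
time: 2.22
ee_pos: [0.4906, -0.0431, 0.2368]
eef_rot: [0.973, 0.232, 0.001, -0.0]
ft_force: [-0.0, 0.2, -0.3]
width: 0.0007
grip_force: 0.0
```

```bash
python3 - <<'E'
from h import *
s=read_state();print(s["joint_positions"].round(3),s["ee_pos"].round(4),s["eef_rot"].round(4),s["torque"].round(4))
E
```

```text
[ 0.519  0.073 -0.542  1.777  0.038  1.301 -1.136] [ 0.4906 -0.0431  0.2368] [ 9.728e-01  2.318e-01  5.000e-04 -4.000e-04] [-0.0362 -0.0421 -0.0025]
```

carry_out:
  moves:
    - [0,0,0,0,0,-1]
    - [0,0,0,0,0,-1]
    - [0,0,0,0,0,-1]
    - [0,0,0,0,0,-1]
    - [0,0,0,0,0,-1]
    - [0,0,0,0,0,-1]
    - [0,0,0,0,0,-1]
    - [0,0,0,0,0,-1]
    - [0,0,0,0,0,-1]
    - [0,0,0,0,0,-1]
    - [0,0,0,0,0,-1]
    - [0,0,0,0,0,-1]
    - [0,0,0,0,0,-1]
    - [0,0,0,0,0,-1]
    - [0,0,0,0,0,-1]
    - [0,0,0,0,0,-1]
    - [0,0,0,0,0,-1]
    - [0,0,0,0,0,-1]
    - [0,0,0,0,0,-1]
    - [0,0,0,0,0,-1]

```text
time: 4.72
ee_pos: [0.4896, -0.048, 0.2366]
eef_rot: [-0.058, 0.998, -0.0, -0.0]
ft_force: [0.5, 0.4, 1.3]
width: 0.0003
grip_force: 0.0
```

```bash
cat >> h.py <<'E'
O=np.array([.633,-.0297]);YAW=np.radians(7.4)
def show():
    s=read_state();x=R.from_quat(s["eef_rot"]).as_matrix()
    d=s["ee_pos"][:2]-O;c,n=np.cos(YAW),np.sin(YAW)
    print("t",round(s["time"],2),"j",s["joint_positions"].round(2),"p",s["ee_pos"].round(4),"press mm",(1e3*np.array([c*d[0]+n*d[1],-n*d[0]+c*d[1]])).round(1),
     "toolx yaw",np.degrees(np.arctan2(x[1,0],x[0,0])).round(2),"z",x[:,2].round(3),"F",s["ft_force"].round(2),"T",s["torque"].round(3),"grip",s["grip_force"].round(1),"w",s["width"].round(4))
    return s
E
python3 - <<'E'
from h import *
show()
c=viewer.camera("wrist");print(c["xyz"],R.from_quat(c["orientation"]).as_matrix().round(3));cv2.imwrite("pics/w1.png",c["pixels"][:,:,::-1])
E
```

```text
Traceback (most recent call last):
  File "h.py", line 16, in show
    "toolx yaw",np.degrees(np.arctan2(x[1,0],x[0,0])).round(2),"z",x[:,2].round(3),"F",s["ft_force"].round(2),"T",s["torque"].round(3),"grip",s["grip_force"].round(1),"w",s["width"].round(4))
                                                                                                                                              ^^^^^^^^^^^^^^^^^^^^^
AttributeError: 'float' object has no attribute 'round'
```

```bash
sed -i 's/s\["grip_force"\].round(1)/round(s["grip_force"],1)/;s/s\["width"\].round(4)/round(s["width"],4)/' h.py
python3 - <<'E'
from h import *
show()
c=viewer.camera("wrist");print(c["xyz"],R.from_quat(c["orientation"]).as_matrix().round(3));cv2.imwrite("pics/w1.png",c["pixels"][:,:,::-1])
E
```

```text
t 4.72 j [ 0.63  0.08 -0.65  1.77  0.05  1.3   1.65] p [ 0.4896 -0.048   0.2366] press mm [-144.6    0.3] toolx yaw -173.35 z [-0.    -0.001 -1.   ] F [0.48 0.42 1.26] T [ 0.098 -0.122 -0.033] grip 0.0 w 0.0003
[ 0.41694059 -0.05594108  0.38412164] [[-0.116  0.956  0.268]
 [ 0.993  0.112  0.031]
 [-0.001  0.27  -0.963]]
```

View pics/w1.png

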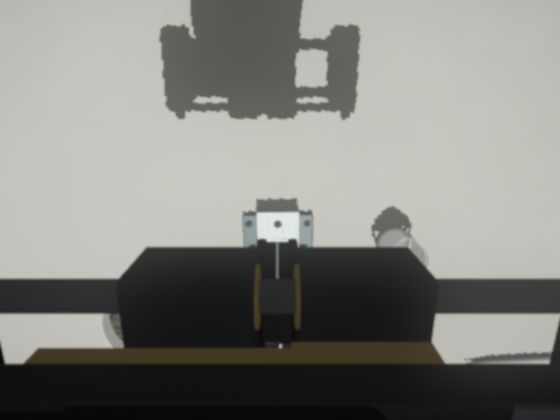

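The wrist view shows the carrier's near end centred at (277,205), in line with the closed fingers; the beaker is off to the right at (398,240), clear.

carry_out:
  moves:
    - [0,0,0.9,0,0,-0.1]
    - [0,0,0.9,0,0,0]
    - [0,0,0.9,0,0,0]
    - [0,0,0.9,0,0,0]
    - [0,0,0.9,0,0,0]
    - [0,0,0.7,0,0,0]
    - [0,0,0,0,0,0]
    - [0,0,0,0,0,0]

```text
time: 5.78
ee_pos: [0.4905, -0.0473, 0.0297]
eef_rot: [-0.063, 0.998, -0.0, 0.001]
ft_force: [0.4, 0.6, 1.0]
width: 0.0007
grip_force: 0.0
```

```bash
python3 -c "from h import *;show()"
```

```text
t 5.78 j [ 0.55  0.34 -0.62  1.99  0.25  0.89  1.5 ] p [ 0.4905 -0.0473  0.0297] press mm [-143.6    0.9] toolx yaw -172.82 z [ 0.001 -0.    -1.   ] F [0.39 0.55 1.  ] T [ 0.062 -0.149 -0.012] grip 0.0 w 0.0007
```

carry_out:
  moves:
    - [-0.2,0,0,0,0,0]
    - [-0.2,0,0,0,0,0]
    - [-0.15,0,0,0,0,0]
    - [-0.15,0,0,0,0,0]
    - [-0.15,0,0,0,0,0]
    - [-0.1,0,0,0,0,0]
    - [-0.1,0,0,0,0,0]
    - [-0.1,0,0,0,0,0]
    - [-0.1,0,0,0,0,0]
    - [0,0,0,0,0,0]

```text
time: 7.02
ee_pos: [0.54, -0.0405, 0.0287]
eef_rot: [-0.063, 0.998, 0.0, 0.0]
ft_force: [-0.1, -0.6, 0.4]
width: 0.0002
grip_force: 0.0
```

```bash
python3 -c "from h import *;show()"
```

```text
t 7.03 j [ 0.5   0.44 -0.59  1.86  0.3   0.93  1.46] p [ 0.54   -0.0405  0.0287] press mm [-93.6   1.3] toolx yaw -172.74 z [ 0.001  0.    -1.   ] F [-0.15 -0.63  0.44] T [ 0.094 -0.182 -0.029] grip 0.0 w 0.0002
```

carry_out:
  moves:
    - [-0.04,0,0,0,0,0]
    - [-0.04,0,0,0,0,0]
    - [-0.04,0,0,0,0,0]
    - [0,0,0,0,0,0]

```text
time: 7.52
ee_pos: [0.5444, -0.04, 0.0286]
eef_rot: [-0.063, 0.998, -0.0, 0.0]
ft_force: [-0.8, -0.5, 1.7]
width: 0.0007
grip_force: 0.8
```

carry_out:
  moves:
    - [-0.03,0,0,0,0,0]
    - [-0.03,0,0,0,0,0]
    - [0,0,0,0,0,0]

```text
time: 7.9
ee_pos: [0.5468, -0.0397, 0.0286]
eef_rot: [-0.063, 0.998, -0.0, 0.0]
ft_force: [-1.8, -0.7, 0.7]
width: 0.0004
grip_force: 0.8
```

```bash
python3 -c "
from h import *;show()
c=viewer.camera('top');P=cloud(c);n=P[225:262,290:330].reshape(-1,3);n=n[(n[:,2]>.018)&(n[:,2]<.03)];cv2.imwrite('pics/t2.png',cv2.resize(c['pixels'][150:270,240:380,::-1],None,fx=5,fy=5));print(n.min(0))"
```

```text
t 7.9 j [ 0.49  0.45 -0.59  1.85  0.31  0.94  1.46] p [ 0.5468 -0.0397  0.0286] press mm [-86.8   1.2] toolx yaw -172.74 z [ 0.  0. -1.] F [-1.8  -0.66  0.71] T [-0.03   0.232 -0.009] grip 0.8 w 0.0004Traceback (most recent call last):
  File "<string>", line 3, in <module>
    c=viewer.camera('top');P=cloud(c);n=P[225:262,290:330].reshape(-1,3);n=n[(n[:,2]>.018)&(n[:,2]<.03)];cv2.imwrite('pics/t2.png',cv2.resize(c['pixels'][150:270,240:380,::-1],None,fx=5,fy=5));print(n.min(0))
                                                                                                                                                                                                       ~~~~~^^^
    return umr_minimum(a, axis, None, out, keepdims, initial, where)
ValueError: zero-size array to reduction operation minimum which has no identity
```

carry_out:
  moves:
    - [-0.03,0,0,0,0,0]
    - [-0.02,0,0,0,0,0]
    - [0,0,0,0,0,0]

```text
time: 8.32
ee_pos: [0.5482, -0.0395, 0.0285]
eef_rot: [-0.063, 0.998, -0.0, -0.0]
ft_force: [-4.8, -0.7, 4.3]
width: 0.0002
grip_force: 2.5
```

carry_out:
  moves:
    - [-0.03,0,0,0,0,0]
    - [0,0,0,0,0,0]

```text
time: 8.57
ee_pos: [0.5483, -0.0395, 0.0283]
eef_rot: [-0.063, 0.998, -0.0, -0.002]
ft_force: [-10.2, -1.5, 8.2]
width: 0.0004
grip_force: 5.2
```

carry_out:
  moves:
    - [-0.03,0,0,0,0,0]
    - [0,0,0,0,0,0]

```text
time: 8.82
ee_pos: [0.5484, -0.0395, 0.0282]
eef_rot: [-0.063, 0.998, -0.0, -0.003]
ft_force: [-15.0, -1.5, 13.0]
width: 0.0005
grip_force: 7.8
```

carry_out:
  moves:
    - [0.2,0,0,0,0,0]
    - [0.4,0,0,0,0,0]
    - [0.4,0,-0.5,0,0,0]
    - [0,0,-0.9,0,0,0]
    - [0,0,-0.9,0,0,0]
    - [0,0,-0.9,0,0,0]
    - [0,0,-0.9,0,0,0]
    - [0,0,-0.5,0,0,0]
    - [0,0,0,0,0,0]
  fingers: 60

```text
time: 9.95
ee_pos: [0.5124, -0.0441, 0.214]
eef_rot: [-0.063, 0.998, -0.001, 0.002]
ft_force: [0.2, -1.2, -1.0]
width: 0.0596
grip_force: 0.0
```

```bash
python3 - <<'E'
from h import *
show()
cs=[viewer.camera("top") for _ in range(5)]
c=dict(cs[0]);c["range_z"]=np.median([k["range_z"] for k in cs],0);P=cloud(c)
w=viewer.camera("wrist")
a=cv2.resize(c["pixels"][160:260,270:350],None,fx=5,fy=5);b=w["pixels"];b=cv2.copyMakeBorder(b,0,80,0,0,0)
cv2.imwrite("pics/w2.png",np.hstack([a,cv2.resize(b,(400,357))[:,:] if 0 else cv2.resize(b,(400,500))])[:,:,::-1])
m=P[(P[...,2]>.0215)&(P[...,2]<.03)]
d=(m[:,:2]-O)@np.array([[np.cos(YAW),-np.sin(YAW)],[np.sin(YAW),np.cos(YAW)]])*1e3
d=d[(abs(d[:,1])<15)&(d[:,0]>-130)&(d[:,0]<-50)];print("near end",d.min(0),np.percentile(d[:,0],2))
E
```

```text
t 9.95 j [ 0.61  0.15 -0.66  1.76  0.1   1.26  1.62] p [ 0.5124 -0.0441  0.214 ] press mm [-121.4    1.2] toolx yaw -172.74 z [ 0.004 -0.001 -1.   ] F [ 0.19 -1.18 -0.96] T [ 0.156 -0.081 -0.012] grip 0.0 w 0.0596Traceback (most recent call last):
  File "<stdin>", line 10, in <module>
    return umr_minimum(a, axis, None, out, keepdims, initial, where)
ValueError: zero-size array to reduction operation minimum which has no identity
```

View pics/w2.png

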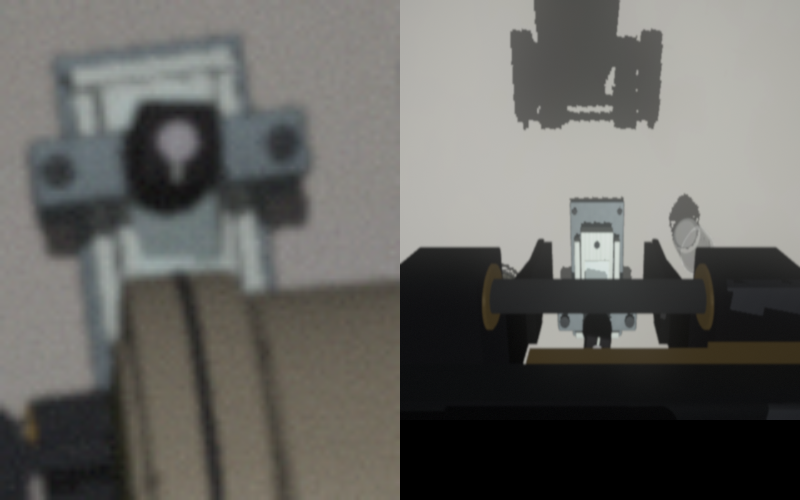

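The top crop shows the carrier reaching the back stop and the knob's pointer straight down the picture (knob yaw about 0 in the world); the wrist half shows the near end now inside the base plate's edge.

```bash
python3 - <<'E'
from h import *
M=np.array([[np.cos(YAW),-np.sin(YAW)],[np.sin(YAW),np.cos(YAW)]])
P=cloud(viewer.camera("wrist")).reshape(-1,3)
for lo,hi,n in((.018,.03,"carrier"),(.004,.013,"base")):
    q=P[(P[:,2]>lo)&(P[:,2]<hi)];d=(q[:,:2]-O)@M*1e3;d=d[(abs(d[:,1])<12)&(d[:,0]>-140)&(d[:,0]<-40)];print(n,len(d),np.percentile(d[:,0],[1,3,50]))
c=viewer.camera("top");T=cloud(c);q=T.reshape(-1,3);q=q[(q[:,2]>.1)&(q[:,2]<.5)&(q[:,0]>.68)&(abs(q[:,1])<.25)];print("books",q.min(0),q.max(0))
g=c["pixels"][180:205,290:320].max(-1);t=T[180:205,290:320]
# pointer: bright pixels on the knob top
k=t[...,2]>.09;cen=t[k].mean(0);print(cen);b=k&(g>90);print(b.sum());
for r_ in range(25):print(''.join('%4d'%v for v in g[r_]))
E
```

```text
carrier 864 [-74.14880291 -73.91904833 -58.18609616]
base 695 [-99.93995465 -99.77512448 -86.83387906]
books [ 0.79725066 -0.09682235  0.10009509] [0.97875151 0.24924852 0.2494145 ]
[ 0.63111792 -0.02882139  0.11268338]
58
 130 158 173 171 172 170 161 135 104  88  84  81  87  93  89  90  88  94  91  93  85  93  98 116 154 166 154 140 115 106
 121 154 170 173 172 174 150 105  62  44  43  44  46  48  45  42  50  48  49  49  49  54  58  97 139 157 153 139 119 100
 119 153 166 173 176 164 134  81  43  36  36  38  39  36  43  33  35  39  38  37  37  32  41  76 113 142 136 127 109  95
 120 154 166 171 174 149 111  62  35  36  36  35  41  44  53  54  57  49  36  37  35  32  40  59  91 116 124 118 110 102
 116 145 163 164 164 136  94  43  32  29  37  45  55  75  92  90  94  81  65  41  38  31  36  55  89 106 112 115 112 111
 108 135 143 145 136 110  70  31  29  34  40  54  81 107 126 124 127 113  83  52  36  33  39  60  87 104 114 114 111 115
 106 116 122 118  99  70  45  32  35  38  44  70 105 129 131 141 136 125 107  69  34  33  36  54  86 106 117 112 111 114
 112 112 112 106  79  49  30  
[... 1447 characters left out ...]
 40  43  27  23  22  21  20  20  23  25  21  26  22  39  62  80  89  73  64  60  60  59  58  60
  56  53  58  53  61  61  63  54  40  30  19  19  28  28  26  29  21  26  38  65  94 106  97  81  64  62  55  60  61  59
  55  53  48  53  60  69  82  80  62  49  41  33  32  25  32  37  40  52  69  92 109 115 109  85  73  66  59  60  66  72
  58  57  48  53  64  75  98 105  92  89  71  60  55  53  61  65  75  81  96 111 119 123 107  92  90  92  78  73  90 102
  59  57  53  52  63  75  97 114 121 107 106  95  93  88  94  98 108 113 116 119 123 121 111  97 102 115 107 106 127 136
  65  58  52  63  75  86 102 116 126 117 122 116 111 113 118 119 122 118 119 123 119 121 115 101 112 127 123 131 150 155
```

```bash
python3 - <<'E'
from h import *
c=viewer.camera("top");g=c["pixels"].max(-1).astype(float)
a=g[183:192,299:312];m=np.maximum(a-70,0);v,u=np.mgrid[183:192,299:312]
C=((u*m).sum()/m.sum(),(v*m).sum()/m.sum())
a=g[192:197,302:309];m=np.maximum(a-45,0);v,u=np.mgrid[192:197,302:309]
D=((u*m).sum()/m.sum(),(v*m).sum()/m.sum())
p,q=ray(c,*C,.1),ray(c,*D,.1);d=p-q;print(C,D,p,q,np.degrees(np.arctan2(d[1],d[0])))
E
```

```text
(np.float64(305.0366972477064), np.float64(187.73738532110093)) (np.float64(304.9220532319392), np.float64(193.1977186311787)) [ 0.63405752 -0.02969916  0.1       ] [ 0.62441436 -0.0294088   0.1       ] -1.7247354552959617
```

carry_out:
  moves:
    - [0,0,0,0,0,1.0]
    - [-0.6,0.08,0,0,0,0]
    - [-0.6,0.08,0,0,0,0]
    - [-0.6,0.08,0,0,0,0]
    - [-0.6,0.08,0,0,0,0]
    - [-0.62,0.08,0,0,0,0]
    - [0,0,0.7,0,0,0]
    - [0,0,0.6,0,0,0]
    - [0,0,0,0,0,0]
    - [0,0,0,0,0,0]

```text
time: 11.65
ee_pos: [0.6327, -0.0297, 0.1615]
eef_rot: [0.006, 1.0, -0.0, 0.001]
ft_force: [0.7, 0.1, 1.0]
width: 0.0601
grip_force: 0.0
```

```bash
python3 -c "
from h import *
show()
c=viewer.camera('wrist');cv2.imwrite('pics/w3.png',c['pixels'][:,:,::-1])"
```

```text
t 11.65 j [ 0.44  0.47 -0.62  1.51  0.28  1.25  1.34] p [ 0.6327 -0.0297  0.1615] press mm [-0.3  0.1] toolx yaw 179.26 z [ 0.001 -0.    -1.   ] F [0.66 0.1  0.99] T [ 0.103 -0.111 -0.017] grip 0.0 w 0.0601
```

View pics/w3.png

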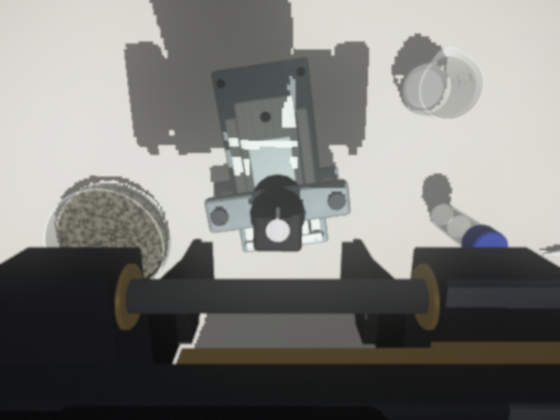

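The wrist view shows the knob at (277,230), square to the tool and midway between the fingers.

carry_out:
  moves:
    - [0,0,0.6,0,0,0]
    - [-0.01,0,0.6,0,0,0]
    - [0,0,0.56,0,0,0]
    - [0,0,0,0,0,0]
    - [0,0,0,0,0,0]

```text
time: 12.32
ee_pos: [0.6335, -0.0297, 0.0918]
eef_rot: [0.007, 1.0, -0.0, 0.001]
ft_force: [-0.7, 0.5, 0.5]
width: 0.06
grip_force: 0.0
```

```bash
python3 -c "from h import *;show()"
```

```text
t 12.32 j [ 0.43  0.54 -0.6   1.57  0.32  1.13  1.31] p [ 0.6335 -0.0297  0.0918] press mm [ 0.5 -0. ] toolx yaw 179.25 z [ 0.002 -0.    -1.   ] F [-0.71  0.53  0.5 ] T [ 0.118 -0.108 -0.053] grip 0.0 w 0.06
```

carry_out:
  moves:
    - [0,0,0,0,0,0]
    - [0,0,0,0,0,0]
    - [0,0,0,0,0,0]
    - [0,0,0,0,0,0]
    - [0,0,0,0,0,0]
    - [0,0,0,0,0,0]
  fingers: 24
  force: 25

```text
time: 13.08
ee_pos: [0.6327, -0.0294, 0.0903]
eef_rot: [0.006, 1.0, 0.0, 0.0]
ft_force: [-0.1, 0.4, 2.3]
width: 0.0301
grip_force: 25.0
```

```bash
python3 -c "from h import *;show()"
```

```text
t 13.07 j [ 0.43  0.54 -0.6   1.57  0.32  1.13  1.31] p [ 0.6327 -0.0294  0.0903] press mm [-0.2  0.3] toolx yaw 179.27 z [ 0.  0. -1.] F [-0.09  0.43  2.29] T [ 0.398  0.079 -0.056] grip 25.0 w 0.0301
```

carry_out:
  moves:
    - [0,0,0.01,0,0,1]
    - [0,0,0.01,0,0,1]
    - [0,0,0.01,0,0,0.5]
    - [0,0,0,0,0,0]
    - [0,0,0,0,0,0]

```text
time: 13.7
ee_pos: [0.6328, -0.0288, 0.0894]
eef_rot: [0.179, 0.984, 0.0, 0.0]
ft_force: [-0.2, 5.0, 5.5]
width: 0.0298
grip_force: 25.0
```

```bash
python3 -c "from h import *;show()"
```

```text
t 13.7 j [ 0.38  0.52 -0.53  1.58  0.29  1.12  0.99] p [ 0.6328 -0.0288  0.0894] press mm [-0.1  0.9] toolx yaw 159.41 z [ 0.001  0.001 -1.   ] F [-0.18  4.96  5.45] T [ 1.046  0.267 -0.093] grip 25.0 w 0.0298
```

carry_out:
  moves:
    - [0,0,0.01,0,0,1]
    - [0,0,0.01,0,0,1]
    - [0,0,0,0,0,0]
    - [0,0,0,0,0,0]

```text
time: 14.2
ee_pos: [0.6331, -0.0284, 0.0887]
eef_rot: [0.313, 0.95, 0.001, 0.0]
ft_force: [-0.3, 7.1, 5.3]
width: 0.0299
grip_force: 25.0
```

```bash
python3 -c "from h import *;show()"
```

```text
t 14.2 j [ 0.34  0.51 -0.48  1.58  0.26  1.11  0.73] p [ 0.6331 -0.0284  0.0887] press mm [0.2 1.3] toolx yaw 143.47 z [ 0.001  0.001 -1.   ] F [-0.26  7.06  5.31] T [ 1.311  0.082 -0.043] grip 25.0 w 0.0299
```

carry_out:
  moves:
    - [0.02,0.03,0,0,0,0.4]
    - [0,0,0,0,0,0.4]

```text
time: 14.45
ee_pos: [0.6332, -0.0281, 0.0885]
eef_rot: [0.367, 0.93, 0.0, 0.0]
ft_force: [0.9, 3.0, 2.3]
width: 0.0297
grip_force: 25.0
```

```bash
cat >> h.py <<'E'
def tor(n=4):
    T=[];s=read_state();T.append(s["torque"][2])
    for _ in range(n):
        viewer.camera("wrist");T.append(read_state()["torque"][2])
    x=R.from_quat(s["eef_rot"]).as_matrix()
    print("t",round(s["time"],2),"turned",round((179.27-np.degrees(np.arctan2(x[1,0],x[0,0])))%360,2),"z",s["ee_pos"].round(4),"F",s["ft_force"].round(1),"Tz",np.round(T,3),"j",s["joint_positions"].round(2),"jt",s["joint_torque"].round(2),"w",s["width"])
E
python3 -c "from h import *;tor()"
```

```text
t 14.45 turned 42.34 z [ 0.6332 -0.0281  0.0885] F [0.9 3.  2.3] Tz [ 0.048 -0.038 -0.095 -0.066 -0.05 ] j [ 0.32  0.51 -0.46  1.58  0.25  1.11  0.62] jt [  2.4  -64.99  -5.67 -33.16   0.89   0.59   0.8 ] w 0.029747317891738036
```

carry_out:
  moves:
    - [0,0,0.01,0,0,0.4]
    - [0,0,0,0,0,0.4]

```text
time: 14.9
ee_pos: [0.6333, -0.028, 0.0881]
eef_rot: [0.419, 0.908, 0.0, 0.001]
ft_force: [2.1, 3.9, 3.3]
width: 0.0301
grip_force: 25.0
```

```bash
python3 -c "from h import *;tor()"
```

```text
t 14.9 turned 48.76 z [ 0.6333 -0.028   0.0881] F [2.1 3.9 3.3] Tz [ 0.071  0.015 -0.028 -0.02  -0.118] j [ 0.31  0.51 -0.44  1.58  0.23  1.1   0.52] jt [  2.96 -64.54  -4.7  -32.2    1.     1.1    0.82] w 0.030096055272226505
```

carry_out:
  moves:
    - [0,0,0.01,0,0,0.4]
    - [0,0,0,0,0,0.4]

```text
time: 15.35
ee_pos: [0.6335, -0.0279, 0.0879]
eef_rot: [0.469, 0.883, 0.001, 0.001]
ft_force: [3.4, 3.8, 3.7]
width: 0.0299
grip_force: 25.0
```

```bash
python3 -c "from h import *;tor()"
```

```text
t 15.35 turned 55.17 z [ 0.6335 -0.0279  0.0879] F [3.4 3.8 3.7] Tz [ 0.04   0.005 -0.038 -0.034 -0.083] j [ 0.29  0.5  -0.42  1.58  0.22  1.1   0.41] jt [  3.56 -63.94  -3.63 -31.     1.17   1.72   0.82] w 0.029906108725159686
```

carry_out:
  moves:
    - [0,0.02,0.005,0,0,0.4]
    - [0,0,0,0,0,0.4]

```text
time: 15.8
ee_pos: [0.6337, -0.0277, 0.0876]
eef_rot: [0.517, 0.856, 0.0, 0.0]
ft_force: [1.8, 3.1, 5.0]
width: 0.0299
grip_force: 25.0
```

```bash
python3 -c "from h import *;tor(2)"
```

```text
t 15.8 turned 61.58 z [ 0.6337 -0.0277  0.0876] F [1.8 3.1 5. ] Tz [ 0.102 -0.013 -0.044] j [ 0.28  0.5  -0.4   1.58  0.21  1.1   0.31] jt [  2.96 -63.61  -3.74 -31.67   1.05   0.97   0.82] w 0.02988703236637296
```

carry_out:
  moves:
    - [0,0,0.005,0,0,0.4]
    - [0,0,0,0,0,0.4]

```text
time: 16.15
ee_pos: [0.6339, -0.0276, 0.0873]
eef_rot: [0.564, 0.826, 0.0, 0.0]
ft_force: [4.2, 4.5, 3.8]
width: 0.03
grip_force: 25.0
```

```bash
python3 -c "from h import *;tor(2)"
```

```text
t 16.15 turned 67.98 z [ 0.6339 -0.0276  0.0873] F [4.2 4.5 3.8] Tz [ 0.041 -0.011 -0.055] j [ 0.26  0.5  -0.38  1.58  0.2   1.1   0.2 ] jt [  3.16 -64.41  -3.28 -31.52   1.04   1.42   0.82] w 0.029967980914008905
```

carry_out:
  moves:
    - [0,0.02,0.005,0,0,0.4]
    - [0,0,0,0,0,0.4]

```text
time: 16.5
ee_pos: [0.6341, -0.0275, 0.087]
eef_rot: [0.609, 0.793, -0.0, 0.0]
ft_force: [1.5, 3.0, 4.8]
width: 0.0295
grip_force: 25.0
```

```bash
python3 -c "from h import *;tor(2)"
```

```text
t 16.5 turned 74.35 z [ 0.6341 -0.0275  0.087 ] F [1.5 3.  4.8] Tz [ 0.029 -0.028 -0.066] j [ 0.25  0.5  -0.36  1.58  0.19  1.1   0.1 ] jt [  2.79 -63.86  -3.14 -32.1    1.03   0.68   0.83] w 0.029468895959343346
```

carry_out:
  moves:
    - [0,0,0.005,0,0,0.4]
    - [0,0,0,0,0,0.4]

```text
time: 16.85
ee_pos: [0.6343, -0.0275, 0.0868]
eef_rot: [0.653, 0.758, 0.0, 0.0]
ft_force: [2.6, 3.3, 5.7]
width: 0.0298
grip_force: 25.0
```

```bash
python3 -c "from h import *;tor(2)"
```

```text
t 16.85 turned 80.75 z [ 0.6343 -0.0275  0.0868] F [2.6 3.3 5.7] Tz [ 0.127 -0.041 -0.016] j [ 0.23  0.49 -0.34  1.58  0.18  1.09 -0.  ] jt [  2.97 -64.34  -2.7  -31.79   0.97   1.05   0.79] w 0.029791552744054123
```

carry_out:
  moves:
    - [0,0.01,0.005,0,0,0.4]
    - [0,0,0,0,0,0.4]

```text
time: 17.2
ee_pos: [0.6346, -0.0274, 0.0866]
eef_rot: [0.694, 0.72, 0.0, 0.0]
ft_force: [2.4, 3.6, 6.5]
width: 0.0299
grip_force: 25.0
```

```bash
python3 -c "from h import *;tor(2)"
```

```text
t 17.2 turned 87.11 z [ 0.6346 -0.0274  0.0866] F [2.4 3.6 6.5] Tz [0.244 0.168 0.126] j [ 0.22  0.49 -0.32  1.58  0.17  1.09 -0.11] jt [  2.96 -63.79  -2.27 -31.89   0.9    0.69   0.63] w 0.029893495929731177
```

carry_out:
  moves:
    - [0,0.01,0.005,0,0,0.4]
    - [0,0,0,0,0,0.4]

```text
time: 17.55
ee_pos: [0.6348, -0.0275, 0.0864]
eef_rot: [0.733, 0.68, -0.0, -0.0]
ft_force: [0.8, 3.5, 6.6]
width: 0.0296
grip_force: 25.0
```

```bash
python3 -c "from h import *;tor(2)"
```

```text
t 17.55 turned 93.5 z [ 0.6348 -0.0275  0.0864] F [0.8 3.5 6.6] Tz [0.244 0.19  0.133] j [ 0.2   0.49 -0.3   1.58  0.16  1.09 -0.21] jt [  2.91 -63.91  -1.95 -32.21   0.91   0.47   0.63] w 0.029566278861907054
```

Contact shows at about 81–82° (Tz steps from 0.05 to 0.24 and holds). Adding 45° gives a target of about 128° with a little spring-back.

carry_out:
  moves:
    - [0,0,0.005,0,0,0.5]
    - [0,0.01,0.005,0,0,0.5]
    - [0,0,0.005,0,0,0.5]
    - [0,0.01,0.005,0,0,0.5]
    - [0,0,0.005,0,0,0.5]
    - [0,0.01,0.005,0,0,0.5]
    - [0,0,0,0,0,0.5]
    - [0,0,0,0,0,0.5]

```text
time: 18.65
ee_pos: [0.6358, -0.0278, 0.085]
eef_rot: [0.892, 0.452, -0.0, -0.0]
ft_force: [1.2, 3.6, 5.1]
width: 0.0299
grip_force: 25.0
```

```bash
python3 -c "from h import *;tor(2)"
```

```text
t 18.65 turned 125.53 z [ 0.6358 -0.0278  0.085 ] F [1.2 3.6 5.1] Tz [0.254 0.219 0.121] j [ 0.12  0.48 -0.2   1.59  0.1   1.08 -0.73] jt [  2.9  -64.84  -0.37 -32.6    0.87   0.44   0.79] w 0.02994937624095056
```

carry_out:
  moves:
    - [0,0,0,0,0,0.3]
    - [0,0,0,0,0,0]

```text
time: 19.0
ee_pos: [0.6359, -0.0279, 0.0849]
eef_rot: [0.901, 0.434, -0.0, 0.0]
ft_force: [0.5, 2.0, 4.2]
width: 0.0298
grip_force: 25.0
```

```bash
python3 -c "from h import *;tor(1)"
```

```text
t 19.0 turned 127.85 z [ 0.6359 -0.0279  0.0849] F [0.5 2.  4.2] Tz [0.172 0.168] j [ 0.12  0.48 -0.19  1.59  0.1   1.08 -0.77] jt [  2.03 -64.85   0.12 -32.6    0.79   0.33  -0.55] w 0.029819641919367104
```

carry_out:
  moves:
    - [0,0,0,0,0,0]
    - [0,0,0,0,0,0]
    - [0,0,0,0,0,0]
    - [0,0,0,0,0,0]
    - [0,0,0,0,0,0]
  fingers: 60

```text
time: 19.68
ee_pos: [0.636, -0.0279, 0.0849]
eef_rot: [0.902, 0.433, -0.0, 0.0]
ft_force: [-0.4, 0.3, -0.3]
width: 0.0595
grip_force: 0.0
```

carry_out:
  moves:
    - [0,0,-0.3,0,0,0]
    - [0,0,-0.7,0,0,0]
    - [0,0,-0.9,0,0,0]
    - [0,0,-0.9,0,0,0]
    - [0,0,-0.9,0,0,0]
    - [0,0,0,0,0,0]

```text
time: 20.42
ee_pos: [0.6376, -0.0277, 0.2374]
eef_rot: [0.902, 0.433, 0.003, 0.001]
ft_force: [0.5, -0.1, 0.1]
width: 0.0599
grip_force: 0.0
```

carry_out:
  moves:
    - [-0.9,0.9,0,0,0,0]
    - [-0.9,0.9,0,0,0,0]
    - [-0.9,0.9,0,0,0,0]
    - [-0.9,0.9,0,0,0,0]
    - [-0.9,0.9,0,0,0,0]
    - [0,0,0,0,0,0]

```text
time: 21.18
ee_pos: [0.6621, -0.2866, 0.2316]
eef_rot: [0.903, 0.429, -0.002, 0.001]
ft_force: [-0.3, 0.7, -0.6]
width: 0.0601
grip_force: 0.0
```

```bash
python3 -c "
from h import *
show()
c=viewer.camera('top');cv2.imwrite('pics/t4.png',cv2.resize(c['pixels'][145:265,210:410,::-1],None,fx=4,fy=4,interpolation=cv2.INTER_CUBIC))"
```

```text
t 21.18 j [ 0.39  0.56 -0.08  1.16  0.05  1.43 -0.36] p [ 0.6621 -0.2866  0.2316] press mm [  -4.3 -258.5] toolx yaw 50.87 z [-0.002 -0.002 -1.   ] F [-0.34  0.65 -0.61] T [-0.049 -0.083  0.016] grip 0.0 w 0.0601
```

View pics/t4.png

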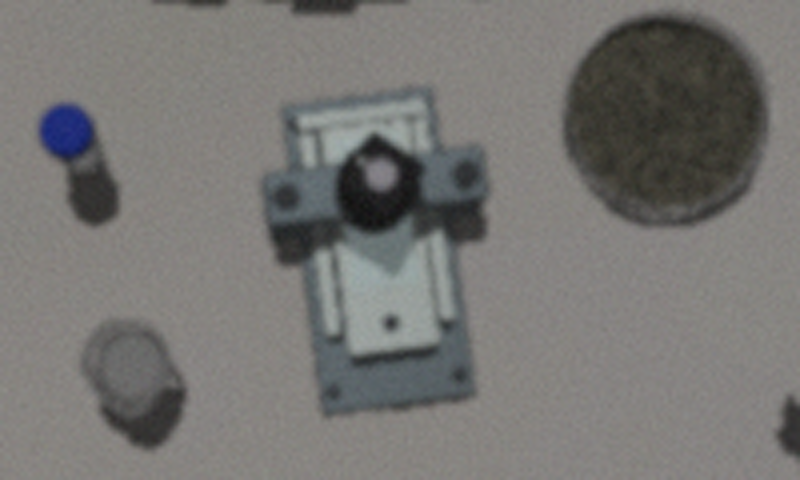

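The picture shows the carrier home, with its near end inside the base plate at about (393,350) in the crop. The knob pointer is turned up-left, about 127° clockwise, and the vial, beaker and dish have not moved.

```bash
python3 -c "
from bench import r
print(r.close_job())"
```

```text
the job is handed in; nothing more can be done
None
```

I pushed the carrier home against the back stop and turned the knob to contact (felt at about 81–82° clockwise), plus about 45° more. I then let go and handed the job in at about 21 s, with the vial, beaker and dish unmoved; no verdict came back.

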